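# Find the parts case that rattles

### The job

In one of the three sealed blue cases the part has come loose. Working from the robot's left to its right, lift each case clear of the tray, shake it briskly back and forth (a few centimetres each way, or a clear quick rocking), and set it upright back on its own pad before taking the next (the last one may stay in hand if it is the one that rattles); do not turn cases over or disturb the things lying about. Then hold the case that rattles up level over the yellow-edged hand-over mat in front of the tray, about 15 cm above the bench, and finish while still holding it there, with the two quiet ones standing on their own pads.

Things in the scene. Friction and masses are not known exactly. Their poses are not given: they have to be found in the camera images.
- case_left: the case on the left pad; three alike: sealed box, blue, white lid; 110 long (own x), 50 wide (own y, smooth sides to grip), 48 tall; origin: centre of underside, z up; x within 0.15 rad of the tray's x; 0.15 to 0.55 kg, weight proves nothing. In one case, any of the three, a 32 mm, 0.135 kg steel ball rolls freely along x, 33 either way from the middle; in the others nothing moves
- case_middle: the case on the middle pad; three alike: sealed box, blue, white lid; 110 long (own x), 50 wide (own y, smooth sides to grip), 48 tall; origin: centre of underside, z up; x within 0.15 rad of the tray's x; 0.15 to 0.55 kg, weight proves nothing. In one case, any of the three, a 32 mm, 0.135 kg steel ball rolls freely along x, 33 either way from the middle; in the others nothing moves
- case_right: the case on the right pad; three alike: sealed box, blue, white lid; 110 long (own x), 50 wide (own y, smooth sides to grip), 48 tall; origin: centre of underside, z up; x within 0.15 rad of the tray's x; 0.15 to 0.55 kg, weight proves nothing. In one case, any of the three, a 32 mm, 0.135 kg steel ball rolls freely along x, 33 either way from the middle; in the others nothing moves
- pad_left (a point): centre of the top of the left rubber pad (126 x 66, top 10 above the bench) of the flat aluminium tray (150 x 370, plate top 6 above the bench); the tray's x axis points away from the robot, the pads stand in a row along its y axis, 130 apart, left = robot's left (+y)
- pad_middle (a point): centre of the top of the middle rubber pad (126 x 66, top 10 above the bench) of the flat aluminium tray (150 x 370, plate top 6 above the bench); the tray's x axis points away from the robot, the pads stand in a row along its y axis, 130 apart, left = robot's left (+y)
- pad_right (a point): centre of the top of the right rubber pad (126 x 66, top 10 above the bench) of the flat aluminium tray (150 x 370, plate top 6 above the bench); the tray's x axis points away from the robot, the pads stand in a row along its y axis, 130 apart, left = robot's left (+y)
- mat_mid (a point): centre of the top of the hand-over mat, a flat grey mat with a yellow edge (90 x 130, 2 thick) lying on the bench beyond the tray
- bush: brass bush, 20 diameter, 20 tall, standing on the tray between the left and middle pads, towards the tray's far edge (45 beyond the pads' centre line); to be left alone; origin at the centre of its underside
- shaft: steel turned pin, 16 diameter, 28 tall, standing on the tray between the middle and right pads, towards the far edge (45 beyond the pads' centre line); to be left alone; origin at the centre of its underside
- flange: machined aluminium flange block, 60 x 60 x 20, lying on the bench to the right of the tray; to be left alone; origin at the centre of its underside
- screwdriver: screwdriver lying on the bench to the left of the tray, about 200 long; origin at its middle, x axis along it; to be left alone
- spool: grey spool standing on the bench to the left of the mat, 56 diameter, 32 tall; to be left alone; origin at the centre of its underside
- jar: white closed jar standing on the bench to the right of the mat, 48 diameter, 60 tall; to be left alone; origin at the centre of its underside
There are look-alikes about, which are no part of the job. Leave any pink or purple look-alike of the case_right alone.

How it is judged:
By the outcome, as a careful person would: the job done as asked, in the order asked, and still so for the second after the job is handed in, while the arm keeps its last pose, push and grip.
It also fails if it takes over 72 s, if anything falls off the work surface, if the arm or the gripper's body presses on something with over 40 N, if the wrist force passes 120 N, or if a joint passes its speed limit or range.

### The arm

A 6-joint arm with a two-finger parallel gripper is mounted at the origin on the work surface. World frame = base frame: x ahead of the robot, y to its left, z up, the work surface at z = 0. Lengths are in mm, angles in rad, forces in N, time in s.
With the tool pointing down it reaches from about 375 to 975 mm from the base axis. Payload 3.8 kg.
Tool frame: the origin (TCP) lies at the very end of the fingers, on their centre line; the grasp point (between the pads) lies 19 mm behind it; z points along the fingers, x is the direction in which the jaws open and shut, and the axes are right-handed (so a half turn about z gives the same grasp; the last joint's range is limited). The gripper opens to 85 mm and grips with 20 to 120 N. Pads are 22 mm wide; open, the fingers measure 114 mm over their backs; the gripper's body (76 mm by 85 mm) begins 54 mm behind the grasp point. The pads swing forward as they close: fully open they stand 13 mm farther back than shut.
Start: joints at [-1.294, 0.264, 1.604, -0, 1.274, -0.037], TCP at [208.35, -642.034, 231.28] pointing down, gripper open.
Joint ranges: [-2.63, 2.63], [-0.94, 2.18], [0.31, 2.57], [-1.31, 4.45], [0, 2.66], [-2.55, 2.55]. Speed limits (rad/s): [2.57, 2.57, 3.14, 3.14, 3.14, 3.14].

### API

Orientations are given as a unit quaternion [x, y, z, w].
In Python, from station import manip, imaging, workorder gives the robot as it stands.
- The arm moves only by the tool apply_moves, never from a script. Its argument "increments" is a list of rows, each a list of 5 numbers: the finger opening in cm, from 0 to 8.54, then the shift along the tool's x, y, z in cm, then the turn about the tool's z in rad. In form: [[claw, tx, ty, tz, twist], ...]. A call has exactly 10 rows; each row shifts and turns the commanded pose from where the row before left it, along the tool's axes as they then stand; what a row does not reach is not made up. A row lasts 1/10 s, in which the tool goes at most 50 mm and 8.59 degrees, less where a joint would pass 70% of its speed; a pose out of reach is approached as far as the arm can. A call with a gripper value outside its range is refused whole. The fingers move at their own pace and stop on an object; the grip force is fixed at half the most. Time passes only in rows, so rows that do not move let the fingers close, or fill a call up. It gives the time, the measured TCP pose, the force and the opening at its end, in the units of the state.
- manip.read_state(): the state, without advancing time (a new reading comes with each control period).
- imaging.snapshot(name): name is "side" or "top"; returns a dict with "img" (384x512x3 uint8, red, green, blue), "z_map" (384x512 float32, mm along the optical axis (not along the pixel's ray), 0 where there is no reading), "fx", "fy", "cx", "cy" (pixels), "D" ([k1, k2, p1, p2, k3] as OpenCV has them; the pictures are not rectified), "position" and "attitude" of the camera in the world. Camera axes: x right, y up, looking along -z (the intrinsics and any distortion apply to the point x, -y, -z); pixel columns grow to the right and rows downward; lengths in mm; the calibration is good to about 2 mm. A picture is of the moment at which its call begins.
- workorder.sign_off(): hands the job in, once; it reports no verdict.
Trained networks look in the newest picture that a camera, given by its name, has taken for a name from the list of things; names that differ only in an ending like _2 or _b are one class to them, and where a whole thing is asked for, a point or a joint stands for the part that bears it (a point fixed in the world has none). Each returns a list of dicts, best first, with "p" (0 to 1); they miss things now and then, are a little off and sometimes report something else, mostly with a low value. They report only what shows in the picture. A call takes as long as a camera call. They do not tell look-alikes from the thing itself.
- imaging.masks_of(camera, label): "pixels" (384x512 bool, what is visible of it) and "xy" ([column, row] in pixels, amid what is visible of it).
The state is a dict: "time_s": time; "qpos": joint angles; "joint_vel": joint speeds; "tau": joint torques, N m; "position": TCP position; "tool_rot": TCP orientation; "contact_force": force on the tool from outside, world axes, zero at the start; "wrist_torque": the same for the moment, N m; "grip_width": finger opening in mm.
Only numpy, scipy, OpenCV 4.12 (cv2) and the standard library are available. Lean on these libraries where they do the work, as an engineer would, in place of code of your own. Each camera call takes 0.05 s, during which the arm holds its last target.

## Working session

There is one attempt and no reset: what is moved stays moved. The work goes in short steps, Python scripts to look and compute and a tool call to move; the robot and the scene stay as the last step left them, time stands still between calls to the robot, and variables do not carry over. Pictures are saved under pics/ and viewed, and the job is handed in when it is done.

Besides the shell and the picture viewer there is one more tool, called after ">>>" as name(argument=value, ...), one argument or row to a line, values as JSON. apply_moves: Moves the arm, as the interface text tells. Its arguments: {"type":"object","properties":{"increments":{"type":"array"}},"required":["increments"]}

```bash
ls; mkdir -p pics; cat > h.py <<'E'
import numpy as np,cv2
from scipy.spatial.transform import Rotation as R
from station import manip, imaging, workorder
def snap(n,f):
    s=imaging.snapshot(n); cv2.imwrite('pics/'+f,s['img'][:,:,::-1]); return s
def cam(s):
    K=np.array([[s['fx'],0,s['cx']],[0,s['fy'],s['cy']],[0,0,1.]])
    return K,np.array(s['D'],float),R.from_quat(s['attitude']).as_matrix() if len(np.shape(s['attitude']))==1 else np.array(s['attitude']),np.array(s['position'])
def world(s,uv,z=None):
    "pixel(s)->world with z_map, or z plane if given"
    K,D,Rm,p=cam(s); uv=np.asarray(uv,float).reshape(-1,2)
    n=cv2.undistortPoints(uv[:,None],K,D)[:,0]
    d=np.c_[n[:,0],-n[:,1],-np.ones(len(n))]
    if z is None:
        dep=s['z_map'][uv[:,1].round().astype(int),uv[:,0].round().astype(int)]
        return (d*dep[:,None])@Rm.T+p
    w=d@Rm.T
    return p+w*((z-p[2])/w[:,2])[:,None]
E
python3 - <<'E'
from h import *
st=manip.read_state(); print(st)
for n in ['top','side']:
    s=snap(n,n+'0.png'); print({k:v for k,v in s.items() if k not in('img','z_map')})
    for l in ['case_left','pad_left','mat_mid','bush','shaft','flange','screwdriver','spool','jar']:
        for m in imaging.masks_of(n,l):
            if m['p']<.2: continue
            ys,xs=np.nonzero(m['pixels']); W=world(s,np.c_[xs,ys]); ok=s['z_map'][ys,xs]>0
            print(n,l,round(m['p'],2),np.round(m['xy']),len(xs),np.median(W[ok],0).round(),s['img'][m['pixels']].mean(0).round())
E
```

```text
pics
{'time_s': 0.0, 'qpos': array([-1.29389385e+00,  2.64749805e-01,  1.60537980e+00,  1.47512540e-05,
        1.27371478e+00, -3.69166717e-02]), 'joint_vel': array([-0.00045083, -0.0012138 , -0.00099076, -0.00056518,  0.00043298,
        0.00051336]), 'tau': array([ 1.92404164e-03, -5.15107334e+01, -3.67317832e+01,  1.77057827e-04,
        1.28329601e-02, -2.43649900e-06]), 'position': array([ 208.15821641, -641.32545665,  229.96116308]), 'tool_rot': array([ 8.08915238e-01, -5.87924204e-01, -8.81330712e-04, -7.00632578e-04]), 'contact_force': array([ 0.36947437, -0.18166553,  0.48572405]), 'wrist_torque': array([ 0.00287601, -0.01413455, -0.02667962]), 'grip_width': 85.19642436081563}
{'fx': 458.51161859655963, 'fy': 458.51161859655963, 'cx': 253.37945489786608, 'cy': 189.19694970657446, 'D': array([-0.04286858,  0.        ,  0.        ,  0.        ,  0.        ]), 'position': array([ 504.41277846,   13.84705472, 1176.51681143]), 'attitude': array([ 0.02688336, -0.03320347, -0.70546163,  0.70745933])}
top case_left 0.6 [170. 233.] 1002 [495. 203.  57.] [125. 122. 123.]
top case_lef
[... 756 characters left out ...]
 ,  817.6519771 ]), 'attitude': array([-0.16710692,  0.44433121,  0.81685952, -0.32769738])}
side case_left 0.68 [233. 241.] 1168 [485. 221.  55.] [84. 87. 95.]
side pad_left 0.73 [268. 240.] 2400 [463. 119.   8.] [104. 109. 106.]
side flange 0.58 [263. 240.] 2306 [463. 120.   8.] [107. 112. 108.]
side flange 0.52 [361. 157.] 262 [ 517. -389.   14.] [110. 115. 111.]
side screwdriver 0.8 [195. 287.] 531 [466. 370.  20.] [108.  38.  37.]
side spool 0.63 [169. 252.] 479 [587. 347.  31.] [67. 68. 69.]
side spool 0.47 [262. 172.] 615 [687. -96.   4.] [108.  99.  73.]
side jar 0.77 [332. 148.] 297 [ 605. -345.   37.] [112. 112. 107.]
side jar 0.66 [267. 238.] 2281 [463. 120.   8.] [106. 112. 108.]
```

View pics/top0.png

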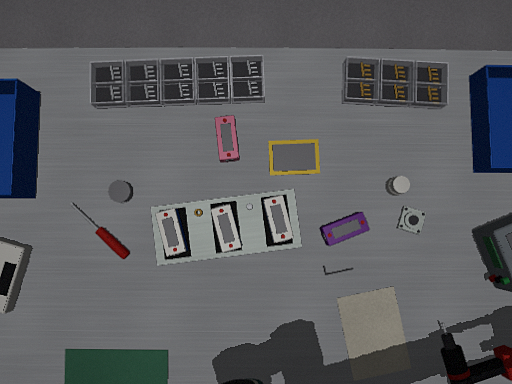

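View pics/side0.png

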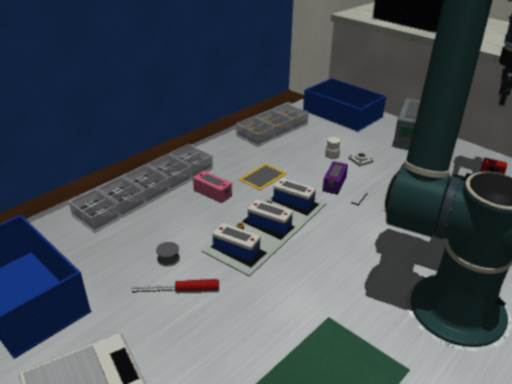

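The top view shows the three cases on the tray at about (172,232), (226,227) and (277,218). The pink look-alike is at (227,138), the purple one at (345,228), and the mat at (294,157). Next I measure poses.

```bash
cat >> h.py <<'E'
def cases(s,lo=45,hi=70,ylim=(-150,300),xlim=(400,600)):
    v,u=np.nonzero(s['z_map']>0); W=world(s,np.c_[u,v])
    ok=(W[:,2]>lo)&(W[:,2]<hi)&(W[:,0]>xlim[0])&(W[:,0]<xlim[1])&(W[:,1]>ylim[0])&(W[:,1]<ylim[1])
    m=np.zeros(s['z_map'].shape,np.uint8); m[v[ok],u[ok]]=1
    n,lab,stt,c=cv2.connectedComponentsWithStats(m)
    out=[]
    for i in range(1,n):
        if stt[i,4]<150: continue
        y,x=np.nonzero(lab==i); P=world(s,np.c_[x,y]); zt=np.median(P[:,2]);P=world(s,np.c_[x,y],zt)
        r=cv2.minAreaRect(P[:,:2].astype(np.float32)); b=cv2.boxPoints(r)
        e=[b[1]-b[0],b[2]-b[1]]; L=max(e,key=np.linalg.norm); L=L*np.sign(L[0])
        Q=P[:,:2]-P[:,:2].mean(0); ev=np.linalg.svd(Q,full_matrices=False)[2][0]; ev*=np.sign(ev[0])
        out.append((r[0],P[:,:2].mean(0).round(1),np.round(r[1],1),round(float(np.arctan2(L[1],L[0])),3),round(float(np.arctan2(ev[1],ev[0])),3),round(float(zt),1),int(stt[i,4])))
    return out
E
python3 - <<'E'
from h import *
for n in ['top','side']:
    s=imaging.snapshot(n)
    for c in cases(s): print(n,c)
    for l in ['pad_left','mat_mid']:
        m=[m for m in imaging.masks_of(n,l)]
        if not m: continue
        m=m[0]
        ys,xs=np.nonzero(m['pixels']); 
        P=world(s,np.c_[xs,ys],6 if l=='pad_left' else 2)[:,:2].astype(np.float32)
        print(n,l,cv2.minAreaRect(P),cv2.boxPoints(cv2.minAreaRect(P)).round().tolist())
s=imaging.snapshot('top'); im=s['img'][180:275,140:310]
cv2.imwrite('pics/crop.png',cv2.resize(im[:,:,::-1],None,fx=4.5,fy=4.5,interpolation=cv2.INTER_CUBIC))
E
```

```text
top ((527.6410522460938, -56.56596755981445), array([527.5, -56.7]), array([112.7,  50.1]), 0.252, 0.249, 57.6, 932)
top ((504.75030517578125, 71.00389099121094), array([504.7,  71. ]), array([113.1,  50. ]), 0.272, 0.27, 57.4, 939)
top ((494.62469482421875, 205.51341247558594), array([494.7, 205.5]), array([113.2,  51. ]), 0.27, 0.266, 57.4, 960)
top pad_left ((508.6334533691406, 74.92213439941406), (152.78396606445312, 372.2333679199219), 7.379899978637695) [[409.0, 250.0], [457.0, -119.0], [608.0, -100.0], [560.0, 269.0]]
top mat_mid ((688.7039794921875, -100.21681213378906), (94.21834564208984, 132.26641845703125), 0.2897402346134186) [[641.0, -34.0], [642.0, -167.0], [736.0, -166.0], [735.0, -34.0]]
side ((521.2459716796875, -45.603275299072266), array([521.8, -46.3]), array([117.6,  69.8]), 0.25, 0.212, 58.6, 542)
side ((497.962890625, 81.24283599853516), array([497.8,  79.9]), array([116.3,  67.6]), 0.245, 0.222, 58.6, 632)
side ((488.2699279785156, 213.49752807617188), array([488.8, 213.8]), array([119.1,  62.6]), 0.287, 0.242, 58.4, 757)
side pad_left ((506.86273193359375, 78.82186889648438), (152.92202758789062, 371.8612365722656), 7.828157901763916) [[406.0, 253.0], [456.0, -116.0], [608.0, -95.0], [557.0, 273.0]]
side mat_mid ((688.2164306640625, -100.47189331054688), (91.33094787597656, 132.2983856201172), 3.1246352195739746) [[639.0, -37.0], [646.0, -169.0], [737.0, -164.0], [730.0, -32.0]]
```

View pics/crop.png

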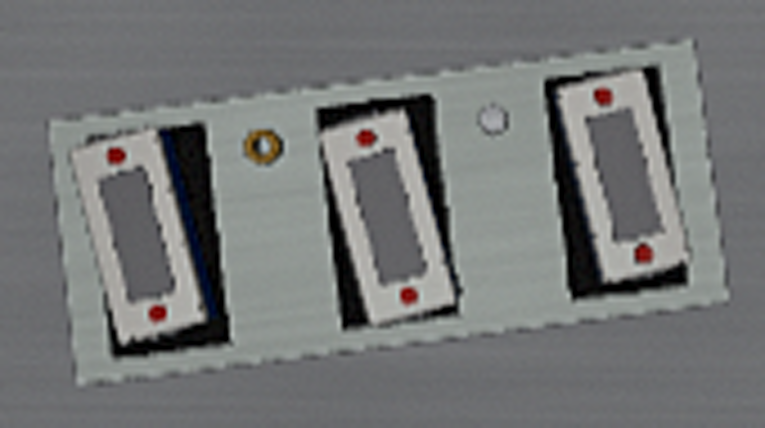

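>>> apply_moves(
  increments=[
    [8.5, -2.07, -1.4, 0, 0.046],
    [8.5, -3.31, -2.24, 0, 0],
    [8.5, -3.98, -2.68, 0, 0],
    [8.5, -3.98, -2.68, 0, 0],
    [8.5, -3.98, -2.68, 0, 0],
    [8.5, -3.98, -2.68, 0, 0],
    [8.5, -3.98, -2.68, 0, 0],
    [8.5, -3.98, -2.68, 0, 0],
    [8.5, -3.98, -2.68, 0, 0],
    [8.5, -3.98, -2.68, 0, 0],
  ],
)

```text
time_s: 2.35
position: [350.9, -214.7, 231.6]
tool_rot: [0.795, -0.607, 0.001, -0.0]
contact_force: [1.2, 0.3, -0.4]
grip_width: 85.0
```

>>> apply_moves(
  increments=[
    [8.5, -3.98, -2.68, 0.5, 0],
    [8.5, -3.98, -2.68, 1, 0],
    [8.5, -3.98, -2.68, 1, 0],
    [8.5, -3.98, -2.68, 1, 0],
    [8.5, -3.98, -2.68, 1, 0],
    [8.5, -3.98, -2.68, 1, 0],
    [8.5, -3.98, -2.68, 1, 0],
    [8.5, -3.31, -2.24, 1.5, 0],
    [8.5, -2.49, -1.68, 1, 0],
    [8.5, -1.66, -1.12, 0.5, 0],
  ],
)

```text
time_s: 3.35
position: [486.5, 189.4, 135.2]
tool_rot: [0.796, -0.606, -0.0, 0.0]
contact_force: [-0.4, 0.6, 0.0]
grip_width: 85.2
```

```bash
cat >> h.py <<'E'
def to(x,y,z,yaw=None):
    "tool-frame shift (cm) and twist to bring TCP to x,y,z, case yaw"
    st=manip.read_state(); M=R.from_quat(st['tool_rot']).as_matrix()
    d=np.array([x,y,z])-st['position']
    cur=np.arctan2(M[1,0],M[0,0])
    tw=0 if yaw is None else -(((yaw-np.pi/2)-cur+np.pi/2)%np.pi-np.pi/2)
    if tw:
        c=cur-tw; M=np.array([[np.cos(c),np.sin(c),0],[np.sin(c),-np.cos(c),0],[0,0,-1]])
    print('t',st['time_s'],'pos',st['position'].round(1),'yaw',round(cur+np.pi/2,3),'shift cm after twist',(M.T@d/10).round(2),'twist',round(tw,3),'F',st['contact_force'].round(1),'T',st['wrist_torque'].round(3))
E
python3 -c "
from h import *
to(494.7,205.5,18,0.267)"
```

```text
t 3.35 pos [486.5 189.4 135.2] yaw 0.27 shift cm after twist [-1.33 -1.21 11.72] twist 0.003 F [-0.4  0.6  0. ] T [ 0.041 -0.01  -0.015]
```

>>> apply_moves(
  increments=[
    [8.5, -0.5, -0.5, 0.5, 0.003],
    [8.5, -0.83, -0.71, 1, 0],
    [8.5, 0, 0, 1.7, 0],
    [8.5, 0, 0, 1.9, 0],
    [8.5, 0, 0, 1.9, 0],
    [8.5, 0, 0, 1.9, 0],
    [8.5, 0, 0, 1.5, 0],
    [8.5, 0, 0, 0.9, 0],
    [8.5, 0, 0, 0.4, 0],
    [8.5, 0, 0, 0, 0],
  ],
)

```text
time_s: 4.35
position: [494.8, 203.0, 19.0]
tool_rot: [0.794, -0.608, -0.0, 0.0]
contact_force: [0.0, 0.0, 0.6]
grip_width: 85.2
```

```bash
python3 -c "
from h import *
to(494.7,205.5,18,0.267)
s=snap('side','s1.png')
im=s['img'][190:280,160:320]
cv2.imwrite('pics/s1c.png',cv2.resize(im[:,:,::-1],None,fx=4,fy=4))
"
```

```text
t 4.35 pos [494.8 203.   19. ] yaw 0.265 shift cm after twist [-0.24 -0.06  0.1 ] twist -0.002 F [0.  0.  0.6] T [-0.037 -0.032 -0.031]
```

View pics/s1c.png

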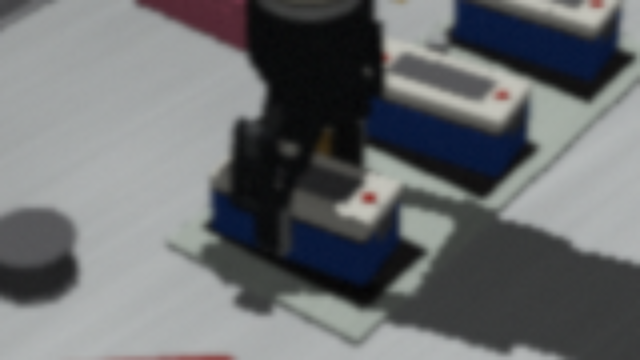

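The image shows the fingers straddling the left case. I shift 2 mm to centre and close.

>>> apply_moves(
  increments=[
    [8.5, -0.22, 0, 0, 0],
    [3, 0, 0, 0, 0],
    [3, 0, 0, 0, 0],
    [3, 0, 0, 0, 0],
    [3, 0, 0, 0, 0],
    [3, 0, 0, 0, 0],
    [3, 0, 0, 0, 0],
    [3, 0, 0, 0, 0],
    [3, 0, 0, -0.5, 0],
    [3, 0, 0, -1, 0],
  ],
)

```text
time_s: 5.4
position: [492.3, 204.5, 32.9]
tool_rot: [0.794, -0.608, -0.001, 0.002]
contact_force: [-0.2, 0.9, -2.0]
grip_width: 49.4
```

>>> apply_moves(
  increments=[
    [3, 0, 0, -1.5, 0],
    [3, 0, 0, -2, 0],
    [3, 0, 0, -2, 0],
    [3, 0, 0, -1.5, 0],
    [3, 0, 0, -0.7, 0],
    [3, 0, 0, -0.3, 0],
    [3, 0, 0, 0, 0],
    [3, 0, 0, 0, 0],
    [3, 0, 0, 0, 0],
    [3, 0, 0, 0, 0],
  ],
)

```text
time_s: 6.4
position: [493.7, 205.1, 113.4]
tool_rot: [0.794, -0.608, -0.0, 0.001]
contact_force: [-0.3, -0.2, -3.1]
grip_width: 49.5
```

```bash
cat >> h.py <<'E'
def meas(n=8):
    M=None;F=[];T=[]
    for i in range(n):
        st=manip.read_state(); M=R.from_quat(st['tool_rot']).as_matrix()
        F.append(M.T@st['contact_force']);T.append(M.T@st['wrist_torque'])
        imaging.snapshot('top')
    T=np.array(T);F=np.array(F)
    print('t',st['time_s'],'F tool',F.mean(0).round(2),'T tool',T.mean(0).round(4),'sd',T.std(0).round(4),'Tx',T[:,0].round(3),'gw',round(st['grip_width'],1))
E
python3 -c "
from h import *
meas(8); to(494.7,205.5,18,.267)"
```

```text
t 6.75 F tool [0.21 0.11 2.66] T tool [ 0.0097 -0.0121  0.009 ] sd [0.0288 0.0283 0.0197] Tx [ 0.012 -0.    -0.015  0.047 -0.018  0.013  0.062 -0.023] gw 49.3
t 6.8 pos [494.3 205.4 114.3] yaw 0.265 shift cm after twist [-0.   -0.04  9.63] twist -0.002 F [-0.5 -0.3 -1.9] T [-0.015 -0.028 -0.023]
```

>>> apply_moves(
  increments=[
    [3, 0, 2, 0, 0],
    [3, 0, 2, 0, 0],
    [3, 0, -4, 0, 0],
    [3, 0, -4, 0, 0],
    [3, 0, 4, 0, 0],
    [3, 0, 4, 0, 0],
    [3, 0, -4, 0, 0],
    [3, 0, -4, 0, 0],
    [3, 0, 4, 0, 0],
    [3, 0, 0, 0, 0],
  ],
)

```text
time_s: 7.8
position: [489.3, 203.7, 109.8]
tool_rot: [0.794, -0.608, -0.003, 0.005]
contact_force: [-1.3, -0.2, -3.1]
grip_width: 49.2
```

```bash
python3 -c "
from h import *
to(494.7,205.5,18,.267);meas(16); to(494.7,205.5,18,.267)"
```

```text
t 7.8 pos [489.3 203.7 109.8] yaw 0.265 shift cm after twist [-0.03 -0.57  9.18] twist -0.002 F [-1.3 -0.2 -3.1] T [-0.003  0.028 -0.04 ]
t 8.55 F tool [ 0.11 -0.01  2.55] T tool [-0.0053 -0.0141  0.0068] sd [0.0286 0.028  0.0274] Tx [-0.028  0.023  0.042 -0.05  -0.023 -0.012  0.01   0.025  0.017  0.019
 -0.012  0.007 -0.003  0.006 -0.064 -0.042] gw 49.6
t 8.6 pos [494.3 205.3 114.3] yaw 0.265 shift cm after twist [-0.   -0.05  9.63] twist -0.002 F [-0.6 -0.8 -2.4] T [-0.071 -0.039  0.043]
```

>>> apply_moves(
  increments=[
    [3, 0, -2, 0, 0],
    [3, 0, -2, 0, 0],
    [3, 0, 4, 0, 0],
    [3, 0, 4, 0, 0],
    [3, 0, -4, 0, 0],
    [3, 0, -4, 0, 0],
    [3, 0, 4, 0, 0],
    [3, 0, 4, 0, 0],
    [3, 0, -4, 0, 0],
    [3, 0, 0, 0, 0],
  ],
)

```text
time_s: 9.6
position: [491.8, 204.3, 110.9]
tool_rot: [0.794, -0.608, -0.001, 0.002]
contact_force: [1.8, 0.8, -1.4]
grip_width: 49.4
```

```bash
python3 -c "
from h import *
meas(16); to(490.6,205.4,18,.131)"
```

```text
t 10.35 F tool [-0.06 -0.18  2.64] T tool [ 0.0046 -0.0064  0.0081] sd [0.0378 0.0363 0.0377] Tx [ 0.088  0.054  0.028 -0.003  0.029 -0.047  0.031 -0.032  0.004 -0.03
 -0.021 -0.036  0.047 -0.018 -0.035  0.015] gw 49.4
t 10.4 pos [494.2 205.3 114.3] yaw 0.265 shift cm after twist [-0.06  0.36  9.63] twist 0.134 F [ 0.4  0.  -3.5] T [0.04  0.005 0.001]
```

>>> apply_moves(
  increments=[
    [3, 0, 0, 1, 0.034],
    [3, -0.06, 0.36, 1.5, 0.1],
    [3, 0, 0, 2, 0],
    [3, 0, 0, 2, 0],
    [3, 0, 0, 1.5, 0],
    [3, 0, 0, 0.8, 0],
    [3, 0, 0, 0.4, 0],
    [3, 0, 0, 0.2, 0],
    [3, 0, 0, 0.1, 0],
    [3, 0, 0, 0, 0],
  ],
)

```text
time_s: 11.4
position: [491.4, 205.4, 20.1]
tool_rot: [0.752, -0.659, 0.0, -0.001]
contact_force: [-0.4, 0.2, -3.5]
grip_width: 49.5
```

```bash
python3 -c "
from h import *
to(490.6,205.4,19,.131)"
```

```text
t 11.4 pos [491.4 205.4  20.1] yaw 0.131 shift cm after twist [-0.01  0.08  0.11] twist -0.0 F [-0.4  0.2 -3.5] T [-0.031  0.026  0.026]
```

>>> apply_moves(
  increments=[
    [3, 0, 0.05, 0.1, 0],
    [3, 0, 0, 0.05, 0],
    [3, 0, 0, 0, 0],
    [8.5, 0, 0, 0, 0],
    [8.5, 0, 0, 0, 0],
    [8.5, 0, 0, 0, 0],
    [8.5, 0, 0, 0, 0],
    [8.5, 0, 0, -0.5, 0],
    [8.5, 0, 0, -1.5, 0],
    [8.5, 0, 0, -2.5, 0],
  ],
)

```text
time_s: 12.4
position: [488.7, 204.5, 62.4]
tool_rot: [0.752, -0.659, -0.001, 0.002]
contact_force: [-0.3, 0.7, 0.4]
grip_width: 85.1
```

```bash
python3 -c "
from h import *
to(504.7,71,115,.269)"
```

```text
t 12.4 pos [488.7 204.5  62.4] yaw 0.131 shift cm after twist [13.3   2.   -5.26] twist -0.138 F [-0.3  0.7  0.4] T [ 0.017 -0.002  0.006]
```

>>> apply_moves(
  increments=[
    [8.5, 0, 0, -3, 0],
    [8.5, 0, 0, -2, -0.038],
    [8.5, 0, 0, 0, -0.1],
    [8.5, 2, 0.3, 0, 0],
    [8.5, 3, 0.5, 0, 0],
    [8.5, 3.5, 0.5, 0, 0],
    [8.5, 3, 0.5, 0, 0],
    [8.5, 1.8, 0.2, 0, 0],
    [8.5, 0, 0, 0, 0],
    [8.5, 0, 0, 0, 0],
  ],
)

```text
time_s: 13.4
position: [506.6, 71.5, 113.8]
tool_rot: [0.795, -0.607, 0.0, -0.001]
contact_force: [-0.2, 0.6, 0.6]
grip_width: 85.2
```

```bash
python3 -c "
from h import *
to(504.7,71,19,.269)"
```

```text
t 13.4 pos [506.6  71.5 113.8] yaw 0.267 shift cm after twist [-0.    0.2   9.48] twist -0.002 F [-0.2  0.6  0.6] T [-0.005  0.002  0.002]
```

>>> apply_moves(
  increments=[
    [8.5, 0, 0.2, 1, 0],
    [8.5, 0, 0, 2, 0],
    [8.5, 0, 0, 2, 0],
    [8.5, 0, 0, 2, 0],
    [8.5, 0, 0, 1.4, 0],
    [8.5, 0, 0, 0.7, 0],
    [8.5, 0, 0, 0.35, 0],
    [8.5, 0, 0, 0, 0],
    [3, 0, 0, 0, 0],
    [3, 0, 0, 0, 0],
  ],
)

```text
time_s: 14.4
position: [505.2, 71.0, 19.2]
tool_rot: [0.795, -0.606, 0.001, -0.001]
contact_force: [0.1, -0.1, -0.2]
grip_width: 59.0
```

>>> apply_moves(
  increments=[
    [3, 0, 0, 0, 0],
    [3, 0, 0, 0, 0],
    [3, 0, 0, 0, 0],
    [3, 0, 0, 0, 0],
    [3, 0, 0, 0, 0],
    [3, 0, 0, -0.5, 0],
    [3, 0, 0, -1.5, 0],
    [3, 0, 0, -2, 0],
    [3, 0, 0, -2, 0],
    [3, 0, 0, -2, 0],
  ],
)

```text
time_s: 15.4
position: [502.6, 70.5, 97.7]
tool_rot: [0.795, -0.606, -0.001, 0.001]
contact_force: [1.3, 0.4, -4.9]
grip_width: 49.8
```

```bash
python3 -c "
from h import *
to(504.7,71,19,.269)"
```

```text
t 15.4 pos [502.6  70.5  97.7] yaw 0.269 shift cm after twist [ 0.01 -0.21  7.87] twist -0.0 F [ 1.3  0.4 -4.9] T [ 0.033 -0.016 -0.05 ]
```

```bash
python3 -c "
from h import *
imaging.snapshot('top');imaging.snapshot('top');meas(12)"
```

```text
t 16.05 F tool [-0.03  0.    5.17] T tool [ 0.0146 -0.0058  0.0007] sd [0.0382 0.0154 0.0304] Tx [ 0.081  0.002  0.    -0.068 -0.003 -0.     0.06   0.049 -0.027  0.025
  0.031  0.025] gw 49.6
```

>>> apply_moves(
  increments=[
    [3, 0, 2, -0.7, 0],
    [3, 0, 2, -0.7, 0],
    [3, 0, -4, 0, 0],
    [3, 0, -4, 0, 0],
    [3, 0, 4, 0, 0],
    [3, 0, 4, 0, 0],
    [3, 0, -4, 0, 0],
    [3, 0, -4, 0, 0],
    [3, 0, 4, 0, 0],
    [3, 0, 0, 0, 0],
  ],
)

```text
time_s: 17.1
position: [499.3, 70.3, 108.0]
tool_rot: [0.796, -0.606, -0.004, 0.004]
contact_force: [-3.2, -0.9, -5.6]
grip_width: 49.7
```

```bash
python3 -c "
from h import *
meas(16)"
```

```text
t 17.85 F tool [-0.03  0.08  4.73] T tool [-0.0704 -0.0036 -0.0059] sd [1.3355 0.0467 0.037 ] Tx [-1.161 -1.514 -1.18   1.515  1.369 -1.244 -1.347  1.477  1.035 -1.851
 -0.132  1.868 -0.553 -1.706  1.209  1.089] gw 49.4
```

>>> apply_moves(
  increments=[
    [3, 0, -2, 0, 0],
    [3, 0, -2, 0, 0],
    [3, 0, 4, 0, 0],
    [3, 0, 4, 0, 0],
    [3, 0, -4, 0, 0],
    [3, 0, -4, 0, 0],
    [3, 0, 4, 0, 0],
    [3, 0, 4, 0, 0],
    [3, 0, -4, 0, 0],
    [3, 0, 0, 0, 0],
  ],
)

```text
time_s: 18.9
position: [501.1, 70.9, 108.7]
tool_rot: [0.795, -0.606, -0.002, 0.001]
contact_force: [2.4, -0.5, -3.3]
grip_width: 49.3
```

```bash
python3 -c "
from h import *
meas(16);to(507.5,76.5,19,.131)"
```

```text
t 19.65 F tool [ 0.18 -0.28  4.62] T tool [ 0.0591  0.0025 -0.0082] sd [0.093  0.0302 0.035 ] Tx [ 0.201  0.356  0.124 -0.005  0.046  0.014  0.049  0.034  0.013  0.012
  0.035  0.007  0.02   0.064 -0.001 -0.021] gw 49.8
t 19.7 pos [504.2  71.  112.3] yaw 0.269 shift cm after twist [-0.51 -0.4   9.33] twist 0.138 F [-0.4 -0.4 -3.9] T [ 0.03   0.019 -0.003]
```

```bash
cat >> h.py <<'E'
def meas2(n=14):
    F=[];T=[];P=[];t=[]
    for i in range(n):
        st=manip.read_state(); M=R.from_quat(st['tool_rot']).as_matrix()
        F.append(M.T@st['contact_force']);T.append(M.T@st['wrist_torque']);P.append((M.T@st['position'])[1]);t.append(st['time_s'])
        if i<n-1: imaging.snapshot('top')
    F=np.array(F);T=np.array(T);P=np.array(P)
    print('t',t[0],t[-1],'F',F.mean(0).round(2),'T',T.mean(0).round(4));print('Tx',T[:,0].round(2));print('Fy',F[:,1].round(1));print('py',(P-P[-1]).round(1))
E
python3 -c "
from h import *
s=snap('side','s2.png')
im=s['img'][140:270,190:350]
cv2.imwrite('pics/s2c.png',cv2.resize(im[:,:,::-1],None,fx=4,fy=4))
"
```

```text
(no output)
```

View pics/s2c.png

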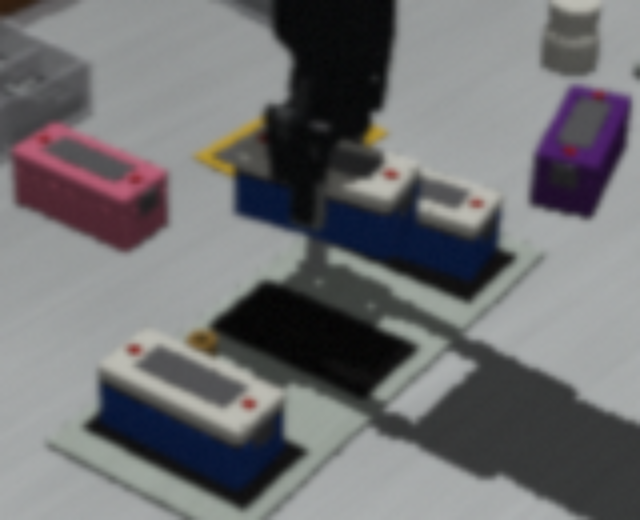

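>>> apply_moves(
  increments=[
    [3, 0, 2, 0, 0],
    [3, 0, 2, 0, 0],
    [3, 0, -4, 0, 0],
    [3, 0, -4, 0, 0],
    [3, 0, 4, 0, 0],
    [3, 0, 4, 0, 0],
    [3, 0, -4, 0, 0],
    [3, 0, -4, 0, 0],
    [3, 0, 4, 0, 0],
    [3, 0, 0, 0, 0],
  ],
)

```text
time_s: 20.75
position: [499.0, 70.3, 107.9]
tool_rot: [0.796, -0.606, -0.005, 0.004]
contact_force: [-1.5, 0.7, -6.7]
grip_width: 49.5
```

```bash
python3 -c "
from h import *
meas2(16)"
```

```text
t 20.75 21.5 F [-0.1   0.05  4.82] T [0.0345 0.0049 0.0002]
Tx [ 0.23 -0.28  0.15  0.15 -0.27  0.32  0.18 -0.23 -0.06  0.34  0.05 -0.27
  0.21  0.2  -0.31  0.17]
Fy [ 1.1 -0.3 -1.6 -0.8  0.6  0.3  0.1 -0.4  0.7  0.4 -0.   1.2  0.5 -1.1
  0.1 -0.1]
py [ 6.7  4.1  1.7 -0.  -0.9 -1.3 -1.3 -1.2 -1.  -0.9 -0.7 -0.5 -0.3 -0.2
 -0.   0. ]
```

```bash
python3 -c "
from h import *
meas2(16);to(507.5,76.5,19,.131)"
```

```text
t 21.5 22.25 F [0.14 0.03 4.83] T [ 0.0307  0.0052 -0.0023]
Tx [ 0.17  0.19 -0.31  0.23  0.13 -0.2   0.26 -0.13 -0.1   0.35 -0.31  0.16
  0.16 -0.31  0.32 -0.12]
Fy [-0.1 -0.6 -0.2  0.1 -0.1  0.5  0.3  0.5  0.5 -0.6  0.4 -0.3  0.3  0.2
 -0.  -0.5]
py [-0.1 -0.1 -0.  -0.  -0.   0.   0.  -0.  -0.  -0.  -0.1  0.  -0.  -0.1
 -0.   0. ]
t 22.25 pos [504.2  71.  112.2] yaw 0.269 shift cm after twist [-0.51 -0.4   9.32] twist 0.138 F [ 0.6 -0.1 -4.8] T [-0.076  0.105  0.007]
```

>>> apply_moves(
  increments=[
    [3, 0, 0, 1, 0.05],
    [3, -0.25, -0.2, 1.5, 0.088],
    [3, -0.26, -0.2, 2, 0],
    [3, 0, 0, 2, 0],
    [3, 0, 0, 1.4, 0],
    [3, 0, 0, 0.7, 0],
    [3, 0, 0, 0.4, 0],
    [3, 0, 0, 0.2, 0],
    [3, 0, 0, 0.1, 0],
    [3, 0, 0, 0.05, 0],
  ],
)

```text
time_s: 23.25
position: [508.0, 76.7, 19.5]
tool_rot: [0.752, -0.659, 0.0, -0.001]
contact_force: [0.2, -0.4, -5.4]
grip_width: 49.1
```

```bash
python3 -c "
from h import *
to(507.5,76.5,19,.131)"
```

```text
t 23.25 pos [508.   76.7  19.5] yaw 0.131 shift cm after twist [0.01 0.06 0.05] twist -0.0 F [ 0.2 -0.4 -5.4] T [-0.046  0.113  0.006]
```

>>> apply_moves(
  increments=[
    [3, 0, 0, 0.1, 0],
    [3, 0, 0, 0.05, 0],
    [3, 0, 0, 0, 0],
    [8.5, 0, 0, 0, 0],
    [8.5, 0, 0, 0, 0],
    [8.5, 0, 0, 0, 0],
    [8.5, 0, 0, 0, 0],
    [8.5, 0, 0, -0.5, 0],
    [8.5, 0, 0, -1.5, 0],
    [8.5, 0, 0, -2.5, 0],
  ],
)

```text
time_s: 24.25
position: [505.5, 76.5, 61.2]
tool_rot: [0.752, -0.659, -0.001, 0.002]
contact_force: [0.8, -0.5, -0.3]
grip_width: 84.7
```

>>> apply_moves(
  increments=[
    [8.5, 0, 0, -3, 0],
    [8.5, 0, 0, -2, -0.03],
    [8.5, 0, 0, 0, -0.09],
    [8.5, 2, 0.2, 0, 0],
    [8.5, 3, 0.3, 0, 0],
    [8.5, 3.5, 0.4, 0, 0],
    [8.5, 3, 0.3, 0, 0],
    [8.5, 1.9, 0.15, 0, 0],
    [8.5, 0, 0, 0, 0],
    [8.5, 0, 0, 0, 0],
  ],
)

```text
time_s: 25.25
position: [527.4, -56.5, 112.3]
tool_rot: [0.79, -0.614, -0.0, -0.0]
contact_force: [-0.2, -0.1, -0.4]
grip_width: 85.1
```

```bash
python3 -c "
from h import *
s=snap('top','t3.png')
for c in cases(s): print(c)
to(527.5,-56.7,19,.25)"
```

```text
((508.3509826660156, 75.0475845336914), array([507.9,  74.9]), array([112.9,  50. ]), 0.141, 0.138, 57.6, 937)
((491.94903564453125, 203.45761108398438), array([491.9, 203.4]), array([113.2,  51.1]), 0.132, 0.131, 57.2, 964)
t 25.3 pos [527.2 -56.  112.3] yaw 0.25 shift cm after twist [ 0.07 -0.01  9.33] twist 0.0 F [ 1.  -0.2 -0.8] T [-0.     0.015 -0.023]
```

Both quiet-so-far cases stand centred on their pads. I take the right one.

>>> apply_moves(
  increments=[
    [8.5, 0.07, 0, 1, 0],
    [8.5, 0, 0, 2, 0],
    [8.5, 0, 0, 2, 0],
    [8.5, 0, 0, 2, 0],
    [8.5, 0, 0, 1.4, 0],
    [8.5, 0, 0, 0.6, 0],
    [8.5, 0, 0, 0.3, 0],
    [8.5, 0, 0, 0, 0],
    [3, 0, 0, 0, 0],
    [3, 0, 0, 0, 0],
  ],
)

```text
time_s: 26.3
position: [528.5, -57.3, 20.2]
tool_rot: [0.79, -0.613, 0.001, -0.0]
contact_force: [-0.1, 0.2, 0.5]
grip_width: 58.8
```

>>> apply_moves(
  increments=[
    [3, 0, 0, 0, 0],
    [3, 0, 0, 0, 0],
    [3, 0, 0, 0, 0],
    [3, 0, 0, 0, 0],
    [3, 0, 0, 0, 0],
    [3, 0, 0, -0.5, 0],
    [3, 0, 0, -1.5, 0],
    [3, 0, 0, -2, 0],
    [3, 0, 0, -2, 0],
    [3, 0, 0, -2, 0],
  ],
)

```text
time_s: 27.3
position: [527.0, -57.2, 100.2]
tool_rot: [0.79, -0.613, -0.0, 0.0]
contact_force: [-0.5, -0.6, -3.5]
grip_width: 49.3
```

```bash
python3 -c "
from h import *
imaging.snapshot('top');imaging.snapshot('top');meas2(12)"
```

```text
t 27.4 27.95 F [ 0.16 -0.21  3.54] T [-0.003   0.0062  0.0057]
Tx [ 0.01 -0.02  0.05 -0.01 -0.04 -0.02 -0.   -0.    0.01 -0.01  0.01 -0.  ]
Fy [-0.5 -0.4 -0.3 -0.1 -0.8 -0.6  0.   0.4 -0.6  0.   0.4 -0.2]
py [-3.2 -2.  -0.5  0.5  1.   1.2  1.1  0.9  0.6  0.5  0.2  0. ]
```

>>> apply_moves(
  increments=[
    [3, 0, 2, -0.7, 0],
    [3, 0, 2, -0.7, 0],
    [3, 0, -4, 0, 0],
    [3, 0, -4, 0, 0],
    [3, 0, 4, 0, 0],
    [3, 0, 4, 0, 0],
    [3, 0, -4, 0, 0],
    [3, 0, -4, 0, 0],
    [3, 0, 4, 0, 0],
    [3, 0, 0, 0, 0],
  ],
)

```text
time_s: 28.95
position: [522.7, -57.0, 109.1]
tool_rot: [0.79, -0.613, -0.005, 0.003]
contact_force: [-1.9, 0.4, -4.3]
grip_width: 48.8
```

```bash
python3 -c "
from h import *
meas2(16)"
```

```text
t 28.95 29.7 F [-0.11 -0.06  3.48] T [ 0.0121 -0.0058  0.0029]
Tx [-0.06  0.02  0.06 -0.02  0.06  0.02  0.   -0.    0.   -0.04  0.02  0.03
  0.02  0.05  0.04 -0.  ]
Fy [ 1.7 -0.2 -0.6  0.4 -0.5 -0.1 -0.7 -0.2 -0.3 -0.6 -0.3  0.1  1.  -0.8
  0.1 -0.1]
py [ 6.1  3.4  1.2 -0.1 -0.9 -1.2 -1.2 -1.1 -1.  -0.7 -0.6 -0.4 -0.3 -0.1
 -0.1  0. ]
```

>>> apply_moves(
  increments=[
    [3, 0, -2, 0, 0],
    [3, 0, -2, 0, 0],
    [3, 0, 4, 0, 0],
    [3, 0, 4, 0, 0],
    [3, 0, -4, 0, 0],
    [3, 0, -4, 0, 0],
    [3, 0, 4, 0, 0],
    [3, 0, 4, 0, 0],
    [3, 0, -4, 0, 0],
    [3, 0, 0, 0, 0],
  ],
)

```text
time_s: 30.7
position: [526.0, -56.3, 110.6]
tool_rot: [0.79, -0.613, -0.001, 0.0]
contact_force: [1.8, -0.1, -1.7]
grip_width: 49.0
```

```bash
python3 -c "
from h import *
meas2(16);to(524.5,-52.4,19,.131)"
```

```text
t 30.7 31.45 F [ 0.06 -0.21  3.43] T [ 0.0088  0.0023 -0.0031]
Tx [ 0.09  0.05 -0.02 -0.03  0.02  0.01 -0.   -0.01 -0.02 -0.05  0.04  0.02
 -0.01  0.03  0.01  0.02]
Fy [-1.7 -1.2 -0.3  0.7 -0.1 -0.4  0.1 -0.  -0.3 -0.3  0.9 -0.6 -0.2  0.3
  0.3 -0.5]
py [ 1.5  0.5  0.1 -0.1 -0.2 -0.3 -0.3 -0.3 -0.2 -0.2 -0.2 -0.1 -0.  -0.
 -0.   0. ]
t 31.45 pos [527.7 -57.2 113.3] yaw 0.251 shift cm after twist [-0.51  0.25  9.43] twist 0.12 F [ 0.4  0.3 -4.2] T [ 0.055 -0.005 -0.011]
```

>>> apply_moves(
  increments=[
    [3, 0, 0, 1, 0.04],
    [3, -0.25, 0.13, 1.5, 0.08],
    [3, -0.26, 0.12, 2, 0],
    [3, 0, 0, 2, 0],
    [3, 0, 0, 1.5, 0],
    [3, 0, 0, 0.7, 0],
    [3, 0, 0, 0.4, 0],
    [3, 0, 0, 0.2, 0],
    [3, 0, 0, 0.1, 0],
    [3, 0, 0, 0.05, 0],
  ],
)

```text
time_s: 32.45
position: [524.9, -52.7, 20.4]
tool_rot: [0.752, -0.659, 0.0, -0.0]
contact_force: [-5.4, 0.2, 8.9]
grip_width: 49.5
```

```bash
python3 -c "
from h import *
to(524.5,-52.4,20,.131)"
```

```text
t 32.45 pos [524.9 -52.7  20.4] yaw 0.131 shift cm after twist [-0.03  0.03  0.04] twist -0.0 F [-5.4  0.2  8.9] T [0.108 0.767 0.002]
```

>>> apply_moves(
  increments=[
    [3, 0, 0, 0, 0],
    [8.5, 0, 0, 0, 0],
    [8.5, 0, 0, 0, 0],
    [8.5, 0, 0, 0, 0],
    [8.5, 0, 0, 0, 0],
    [8.5, 0, 0, 0, 0],
    [8.5, 0, 0, -0.5, 0],
    [8.5, 0, 0, -1.5, 0],
    [8.5, 0, 0, -2.5, 0],
    [8.5, 0, 0, -3, 0],
  ],
)

```text
time_s: 33.45
position: [523.6, -52.4, 94.6]
tool_rot: [0.752, -0.659, -0.001, 0.0]
contact_force: [0.4, -0.9, -0.7]
grip_width: 85.3
```

>>> apply_moves(
  increments=[
    [8.5, 0, 0, -2, 0],
    [8.5, -1.5, 0, 0, 0],
    [8.5, -3, 0, 0, 0],
    [8.5, -3.5, 0, 0, 0],
    [8.5, -3, 0, 0, 0],
    [8.5, -1.5, 0, 0, 0],
    [8.5, -0.5, 0, 0, 0],
    [8.5, 0, 0, 0, 0],
    [8.5, 0, 0, 0, 0],
    [8.5, 0, 0, 0, 0],
  ],
)

```text
time_s: 34.45
position: [507.6, 75.4, 113.7]
tool_rot: [0.751, -0.66, 0.0, 0.0]
contact_force: [0.4, -1.0, 0.1]
grip_width: 85.2
```

```bash
python3 -c "
from h import *
s=snap('top','t4.png')
for c in cases(s): print(c)
to(508,76,19,.134)"
```

```text
((524.661865234375, -53.8270378112793), array([524.6, -53.9]), array([113.1,  50.1]), 0.133, 0.128, 57.8, 939)
((490.66375732421875, 218.61117553710938), array([489.5, 220.5]), array([109.8,  23.4]), 0.096, 0.129, 57.3, 291)
t 34.5 pos [507.6  75.4 113.7] yaw 0.129 shift cm after twist [-0.05 -0.05  9.47] twist -0.005 F [ 0.2 -0.2 -0.2] T [ 0.003 -0.007  0.024]
```

>>> apply_moves(
  increments=[
    [8.5, -0.05, -0.05, 1, 0],
    [8.5, 0, 0, 2, 0],
    [8.5, 0, 0, 2, 0],
    [8.5, 0, 0, 2, 0],
    [8.5, 0, 0, 1.4, 0],
    [8.5, 0, 0, 0.7, 0],
    [8.5, 0, 0, 0.3, 0],
    [8.5, 0, 0, 0, 0],
    [3, 0, 0, 0, 0],
    [3, 0, 0, 0, 0],
  ],
)

```text
time_s: 35.5
position: [508.7, 77.0, 20.7]
tool_rot: [0.752, -0.659, 0.001, -0.001]
contact_force: [-0.5, -0.7, -0.0]
grip_width: 58.7
```

>>> apply_moves(
  increments=[
    [3, 0, 0, 0, 0],
    [3, 0, 0, 0, 0],
    [3, 0, 0, 0, 0],
    [3, 0, 0, 0, 0],
    [3, 0, 0, 0, 0],
    [3, 0, 0, -0.5, 0],
    [3, 0, 0, -1.5, 0],
    [3, 0, 0, -2.5, 0],
    [3, 0, 0, -3, 0],
    [3, 0, 0, -2, 0],
  ],
)

```text
time_s: 36.5
position: [507.2, 77.0, 115.4]
tool_rot: [0.752, -0.659, -0.0, 0.0]
contact_force: [0.2, 0.8, -4.1]
grip_width: 49.3
```

```bash
python3 -c "
from h import *
imaging.snapshot('top');imaging.snapshot('top');meas2(14)"
```

```text
t 36.6 37.25 F [0.16 0.05 4.73] T [ 0.0029 -0.0004 -0.0027]
Tx [ 0.03 -0.04 -0.04  0.02  0.01 -0.06  0.    0.02  0.01  0.04  0.01  0.04
 -0.04  0.04]
Fy [-0.6  0.8 -0.1  0.7  0.   0.  -0.9 -0.7  0.3  0.1 -0.4 -0.3  0.9  0.6]
py [-2.4 -0.7  0.9  2.   2.4  2.4  2.1  1.7  1.3  0.9  0.6  0.3  0.1  0. ]
```

>>> apply_moves(
  increments=[
    [3, 0, -2, 0, 0],
    [3, 0, -2, 0, 0],
    [3, 0, 4, 0, 0],
    [3, 0, 4, 0, 0],
    [3, 0, -4, 0, 0],
    [3, 0, -4, 0, 0],
    [3, 0, 4, 0, 0],
    [3, 0, 4, 0, 0],
    [3, 0, -4, 0, 0],
    [3, 0, 0, 0, 0],
  ],
)

```text
time_s: 38.25
position: [504.5, 76.6, 111.1]
tool_rot: [0.752, -0.659, -0.002, 0.002]
contact_force: [2.1, 0.1, -3.6]
grip_width: 49.2
```

```bash
python3 -c "
from h import *
meas2(20);to(688.5,-100.4,159,.131)"
```

```text
t 38.25 39.2 F [ 0.16 -0.14  4.87] T [ 0.0424 -0.0078  0.0049]
Tx [ 0.34  0.23  0.04  0.05  0.02  0.02  0.05 -0.02 -0.01 -0.01 -0.04  0.02
  0.03  0.03  0.01  0.04  0.01  0.05 -0.   -0.  ]
Fy [-2.1 -0.7  0.2 -0.8  0.2  0.1  0.3  0.3  0.1  0.6 -0.2 -0.1  0.1 -0.1
 -0.2 -0.2 -0.1  0.7 -0.4 -0.6]
py [ 3.8  0.9 -0.6 -1.4 -1.7 -1.7 -1.6 -1.3 -1.  -0.8 -0.5 -0.3 -0.2 -0.1
 -0.   0.   0.   0.   0.   0. ]
t 39.2 pos [507.8  76.9 114.8] yaw 0.131 shift cm after twist [ 19.94 -15.6   -4.42] twist -0.0 F [ 0.6 -0.3 -4.2] T [ 0.031  0.007 -0.031]
```

>>> apply_moves(
  increments=[
    [3, 0, -4, -0.5, 0],
    [3, 0, -5, -0.5, 0],
    [3, 0, -5, -0.5, 0],
    [3, 0, -2.5, -0.5, 0],
    [3, 0, -2.5, -0.5, 0],
    [3, 0, -2, -0.5, 0],
    [3, 0, -1.5, -0.5, 0],
    [3, 0, -1, -0.5, 0],
    [3, 0, -0.6, -0.4, 0],
    [3, 0, -0.3, 0, 0],
  ],
)

```text
time_s: 40.2
position: [749.8, 108.7, 159.3]
tool_rot: [0.752, -0.659, 0.0, -0.0]
contact_force: [0.1, -0.1, -5.0]
grip_width: 49.5
```

```bash
python3 -c "
from h import *
meas2(18)"
```

```text
t 40.2 41.05 F [0.14 0.11 4.71] T [-0.0209 -0.002   0.0055]
Tx [ 0.13 -0.12 -0.17  0.13 -0.01 -0.03 -0.05 -0.05 -0.02 -0.03 -0.   -0.02
 -0.04 -0.06 -0.03 -0.02  0.    0.  ]
Fy [-0.1  0.4  0.3  0.8  0.1  1.   0.1  0.2 -0.5  0.1 -0.6 -0.3  0.3 -0.3
 -0.3  0.7 -0.1  0.2]
py [-0.7 -0.6  0.3  0.8  1.1  1.1  1.   0.8  0.6  0.4  0.3  0.2  0.1  0.1
  0.  -0.  -0.1  0. ]
```

>>> apply_moves(
  increments=[
    [3, 0, 4, 0, 0],
    [3, 0, 5, 0, 0],
    [3, 0, 5, 0, 0],
    [3, 0, 2.5, 0, 0],
    [3, 0, 2.5, 0, 0],
    [3, 0, 2, 0, 0],
    [3, 0, 1.5, 0, 0],
    [3, 0, 1, 0, 0],
    [3, 0, 0.6, 0, 0],
    [3, 0, 0.3, 0, 0],
  ],
)

```text
time_s: 42.05
position: [507.4, 76.8, 159.1]
tool_rot: [0.752, -0.659, 0.0, -0.0]
contact_force: [0.2, -0.6, -5.3]
grip_width: 49.1
```

```bash
python3 -c "
from h import *
meas2(18);to(688.5,-100.4,159,.131)"
```

```text
t 42.05 42.9 F [0.08 0.46 4.88] T [0.0349 0.004  0.0105]
Tx [ 0.09 -0.13  0.08  0.16 -0.01  0.03  0.09  0.07  0.07  0.02  0.03  0.02
  0.03 -0.02  0.03  0.    0.03  0.04]
Fy [-0.1  2.1 -0.3  0.2  0.5  0.5  1.2 -0.1  0.5  0.2 -0.5  0.2  0.3  0.4
  0.9  0.9  0.8  0.6]
py [-0.2  0.  -0.4 -0.8 -0.8 -0.8 -0.7 -0.5 -0.4 -0.3 -0.2 -0.1 -0.1 -0.
 -0.   0.  -0.   0. ]
t 42.9 pos [507.3  76.8 158.8] yaw 0.131 shift cm after twist [ 19.94 -15.65  -0.02] twist -0.0 F [-0.7  0.1 -5.1] T [-0.007 -0.042 -0.062]
```

>>> apply_moves(
  increments=[
    [3, 1.5, 0, 0, 0],
    [3, 2.5, 0, 0, 0],
    [3, 3.2, 0, 0, 0],
    [3, 3.5, 0, 0, 0],
    [3, 3.2, 0, 0, 0],
    [3, 2.6, 0, 0, 0],
    [3, 1.8, 0, 0, 0],
    [3, 1.0, 0, 0, 0],
    [3, 0.5, 0, 0, 0],
    [3, 0.14, 0, 0, 0],
  ],
)

```text
time_s: 43.9
position: [533.2, -121.2, 158.6]
tool_rot: [0.752, -0.66, -0.0, -0.0]
contact_force: [-0.5, 0.0, -4.3]
grip_width: 49.3
```

>>> apply_moves(
  increments=[
    [3, 0, -4, 0, 0],
    [3, 0, -4.5, 0, 0],
    [3, 0, -2, 0, 0],
    [3, 0, -1.7, 0, 0],
    [3, 0, -1.3, 0, 0],
    [3, 0, -0.9, 0, 0],
    [3, 0, -0.6, 0, 0],
    [3, 0, -0.4, 0, 0],
    [3, 0, -0.2, 0, 0],
    [3, 0, 0, 0, 0],
  ],
)

```text
time_s: 44.9
position: [687.8, -100.6, 158.8]
tool_rot: [0.752, -0.659, -0.0, 0.0]
contact_force: [-0.9, 0.4, -5.2]
grip_width: 49.2
```

```bash
python3 -c "
from h import *
imaging.snapshot('top');imaging.snapshot('top');meas2(16);to(688.5,-100.4,159,.131)"
```

```text
t 45.0 45.75 F [ 0.09 -0.29  4.7 ] T [-0.0675  0.0096  0.0102]
Tx [-0.2   0.04  0.04 -0.2  -0.14  0.11 -0.01 -0.18 -0.05  0.11 -0.05 -0.27
 -0.    0.09 -0.11 -0.25]
Fy [ 0.1 -0.4 -0.4  1.1 -1.4 -0.4 -0.3  0.  -0.8 -0.9  0.2  0.2 -0.8 -0.6
 -0.1 -0.4]
py [ 0.5  0.4  0.3  0.3  0.2  0.2  0.1  0.1  0.   0.  -0.  -0.  -0.  -0.
 -0.   0. ]
t 45.75 pos [ 688.  -100.5  158.7] yaw 0.131 shift cm after twist [-0.01 -0.05 -0.03] twist -0.0 F [ 0.5 -1.3 -5.4] T [-0.104  0.242 -0.015]
```

>>> apply_moves(
  increments=[
    [3, 0, -1, 0, 0],
    [3, 0, -2, 0, 0],
    [3, 0, -2.5, 0, 0],
    [3, 0, -3, 0, 0],
    [3, 0, -2.5, 0, 0],
    [3, 0, -2, 0, 0],
    [3, 0, -1.5, 0, 0],
    [3, 0, -0.8, 0, 0],
    [3, 0, -0.3, 0, 0],
    [3, 0, 0, 0, 0],
  ],
)

```text
time_s: 46.75
position: [842.7, -80.1, 158.2]
tool_rot: [0.752, -0.659, -0.0, 0.0]
contact_force: [-1.1, -0.0, -4.5]
grip_width: 49.1
```

>>> apply_moves(
  increments=[
    [3, 0, 4, 0, 0],
    [3, 0, 4.5, 0, 0],
    [3, 0, 2, 0, 0],
    [3, 0, 1.7, 0, 0],
    [3, 0, 1.3, 0, 0],
    [3, 0, 0.9, 0, 0],
    [3, 0, 0.6, 0, 0],
    [3, 0, 0.4, 0, 0],
    [3, 0, 0.2, 0, 0],
    [3, 0, 0, 0, 0],
  ],
)

```text
time_s: 47.75
position: [688.2, -100.5, 158.8]
tool_rot: [0.752, -0.659, 0.0, -0.0]
contact_force: [0.2, 0.8, -6.2]
grip_width: 49.2
```

```bash
python3 -c "
from h import *
imaging.snapshot('top');imaging.snapshot('top');meas2(16);to(688.5,-100.4,159,.131)"
```

```text
t 47.85 48.6 F [ 0.11 -0.19  4.93] T [ 0.038  -0.0004 -0.0047]
Tx [-0.08  0.02  0.03  0.03  0.06  0.1   0.03  0.03  0.05  0.02  0.06  0.05
  0.06  0.    0.08  0.07]
Fy [-0.4 -1.  -0.2 -0.3 -0.6 -0.1 -0.9 -0.6  1.1  0.5  0.6 -0.4  0.1 -0.7
 -0.1  0.1]
py [-0.5 -0.5 -0.4 -0.3 -0.2 -0.2 -0.2 -0.1 -0.1 -0.  -0.  -0.  -0.  -0.
 -0.   0. ]
t 48.6 pos [ 688.  -100.5  158.7] yaw 0.131 shift cm after twist [-0.01 -0.05 -0.03] twist -0.0 F [-0.1  0.2 -5.7] T [-0.011 -0.072  0.015]
```

Torque at the same pose shifts from about −0.07 to +0.045 N m depending on the last push direction, which matches a ball moving end to end. The middle case rattles and is over the mat. Final look next.

```bash
python3 -c "
from h import *
s=snap('side','s9.png');t=snap('top','t9.png')
for c in cases(t): print(c)
print(cases(t,150,215,(-250,50),(560,820)))
for n in ['bush','shaft']: print(n,[ (m['p'],m['xy']) for m in imaging.masks_of('top',n)][:2])
cv2.imwrite('pics/s9c.png',cv2.resize(s['img'][120:280,170:400,::-1],None,fx=3,fy=3)); cv2.imwrite('pics/t9c.png',cv2.resize(t['img'][110:280,90:430,::-1],None,fx=2.3,fy=2.3))
"
```

```text
((491.9502868652344, 203.4385528564453), array([491.9, 203.4]), array([113.1,  51.1]), 0.132, 0.131, 57.3, 962)
[((651.73779296875, -104.10551452636719), array([ 648.4, -103.4]), array([47.3, 54.3]), -1.44, -1.562, 195.1, 448)]
bush []
shaft []
```

View pics/s9c.png

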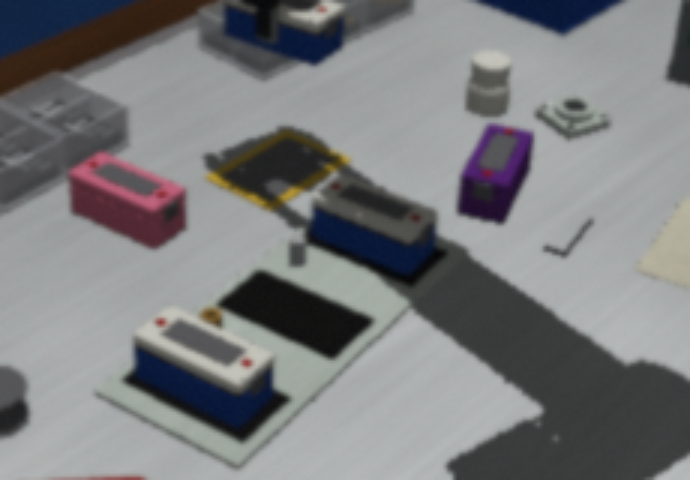

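View pics/t9c.png

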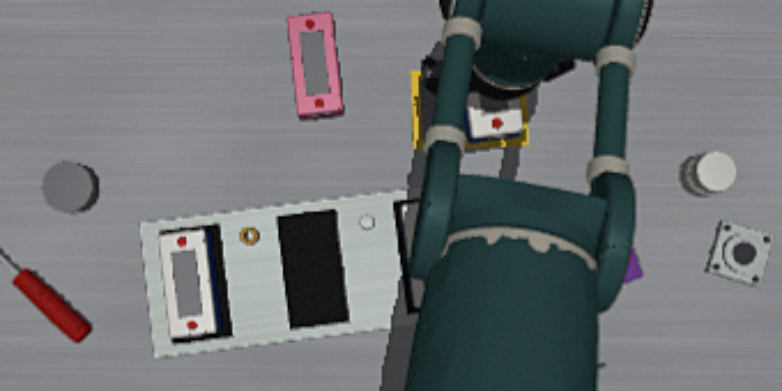

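The side crop shows the left case at (205,370) and the right case at (375,240) upright on their pads. The middle case is held level above the mat, and the bush, shaft and look-alikes are where they were.

```bash
python3 -c "
from h import *
to(688.5,-100.4,159,.131); print(workorder.sign_off())"
```

```text
t 48.8 pos [ 688.  -100.5  158.7] yaw 0.131 shift cm after twist [-0.01 -0.05 -0.03] twist -0.0 F [ 0.   0.  -4.7] T [ 0.026 -0.066 -0.039]
the job is handed in; nothing more can be done
None
```

The middle case is the one that rattles. I signed off at 48.8 s (limit 72 s) still holding it level over the mat, with the left and right cases standing on their own pads.

- **Shaking:** I lifted and shook the left, middle and right cases in that order. Each was set back on its own pad, squared to the tray, before I took the next. I then picked up the middle case again, shook it once more and carried it to the mat.
- **Which one rattles:** After plain shaking, the wrist torque was ambiguous: the middle case rang, but its average hardly shifted. A sharper test settled it. Pushing the case briskly away from the robot and then towards it, at the same spot over the mat, gave about −0.07 and +0.04 N·m. That matches a ball rolling from end to end. I did not repeat that test on the left and right cases; their torque stayed within noise after the shakes.
- **Last checks:**
  - **Held case:** the tool was within 1 mm of the mat centre I measured, which puts the case's underside about 148 mm above the bench.
  - **Quiet cases:** both show upright on their pads. The final top view measured only the left one, because the arm hid the right. The right was last measured just after I set it down, about 2 mm from its pad centre.
  - **Things lying about:** the bush, pin and look-alikes look undisturbed in the pictures. The detector did not report the bush or pin in the last top view, so that check is by eye.

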